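Dip the gear unit's level gauge and show it level

TASK

Press the gear unit's raised cover down on its round pad until the cover lies flat. Then take the level gauge from its wooden cradle, push its rod down the slanting guide tube until the collar stops on the tube's mouth, and draw it right out again. Finish while still holding the gauge still in the gripper, its rod level for reading and at least 15 cm above the bench, touching nothing else; leave the cover flat and the bolt, washers, jar and screwdriver where they are.

Things in the scene. Friction and masses are not known exactly. Their poses are not given: they have to be found in the camera images.
- gear_housing: Grey cast housing of a small gear unit, fixed to the bench, its place and yaw vary. 176 x 166 mm foot, 50 mm high without its cover. Origin: centre of the underside; z up. Seen from above the guide tube rises toward +x; the cover's hinge runs along x at y = -75 mm, z = 50 mm.
- cover (a joint): Angle of the bare aluminium cover plate (160 x 150 x 8 mm) on the housing: 0 = flat, top face 58 mm above the bench; it starts 0.08 to 0.16 rad open, with the housing's +y edge raised. The hinge is stiff: it stays where it is left, and about 5 N down on the pad closes it against a hard stop.
- press_pad (a point): Centre of the top of the round press pad (26 mm across, 3 mm high) near the cover's raised edge: 61 mm above the bench when the cover is flat. In the housing frame it is then at x -20, y +55 mm.
- tube_mouth (a point): Mouth of the steel guide tube fixed on the cover plate and tilting with it, slanting 40 degrees above the horizontal when the cover is flat. This point: centre of the open mouth; z points out of the tube along its axis. 96 mm long, straight bore 14 mm across, rim 28 mm across. With the cover flat the mouth is at x +22, y -35, z 132 mm in the housing frame.
- gauge: Level gauge, 199 mm, 90 g: 8 mm steel rod, 26 mm collar, black handle, tail. Origin: centre of the collar's stop face; +x along the axis to the rod's tip (+90 mm). Collar x 0 to -8; handle -12 to -76 mm, 13 wide (y) by 14 high (z), centre -44, grip it across y; 8 mm tail to -103, 16 mm button to -109. Starts level in the cradle, axis 45 mm above the bench.
- gauge_tip (a point): Tip of the gauge rod, 90 mm from the collar face.
- cradle: Fixed wooden cradle, base 190 x 50 x 10 mm, with two notched posts (34 mm wide, 48 mm high, 10 mm thick) under the rod at x = +60 mm and under the tail at x = -92 mm; free under the handle. Same x, y and yaw as the gauge lying in it. Its place and yaw vary. Origin: on the bench under the collar face.
- hex_bolt_3: Loose steel bolt 19x43x17 mm on the bench, to be left alone. Origin: centre of the underside.
- washer_stack: Loose stack of three washers 25x25x8 mm, to be left alone. Origin: centre of the underside.
- parts_jar: Small clear jar 57x57x70 mm with a grey lid, to be left alone. Origin: centre of the underside.
- screwdriver: Stubby screwdriver with an orange handle 23x112x25 mm, to be left alone. Origin: centre of the underside.

How it is judged:
On the way, in this order (a step that is already met when the one before it is completed fails the run):
1. the cover lies flat (within 0.02 rad) (value of joint cover below 0.02 rad), for 0.2 s.
2. with the cover flat, the rod is in the guide tube with its collar stopped on the mouth (gap under 2.5 mm) (value of joint cover below 0.02 rad and z of gauge in the frame of tube_mouth below 0.0025 m and distance between gauge and tube_mouth below 0.007 m and angle between the x axis of gauge and the z axis of tube_mouth, either way round below 0.15 rad and contact force between gauge and gear_housing above 0.5 N), for 0.2 s.
3. the rod is drawn fully out of the tube (z of gauge_tip in the frame of tube_mouth above 0.005 m), for 0.1 s.
At the end, for the whole second after the job is handed in: The gauge is held still in the gripper, its rod level within 0.12 rad (7 degrees), collar and tip more than 150 mm above the bench, touching neither gear unit nor cradle; the cover is still flat within 0.02 rad (value of joint cover below 0.02 rad and angle between gauge's own x axis and vertical between 1.451 and 1.691 rad and height (world z) of each of gauge, gauge_tip above 0.15 m and contact force between gauge and the fingers above 1 N and contact force between gauge and gear_housing below 0.1 N and contact force between gauge and cradle below 0.1 N and linear speed of gauge below 0.03 m/s and angular speed of gauge below 0.2 rad/s); the arm keeps its last pose, push and grip.
It fails at once if hex_bolt_3 moved more than 30 mm (distance of hex_bolt_3 from where it was at the start of the episode above 0.03 m).
It fails at once if washer_stack moved more than 30 mm (distance of washer_stack from where it was at the start of the episode above 0.03 m).
It fails at once if parts_jar moved more than 30 mm (distance of parts_jar from where it was at the start of the episode above 0.03 m).
It fails at once if screwdriver moved more than 30 mm (distance of screwdriver from where it was at the start of the episode above 0.03 m).
It also fails if it takes over 61 s, if anything falls off the work surface, if the arm or the gripper's body presses on something with over 40 N, if the wrist force passes 120 N, or if a joint passes its speed limit or range.

ROBOT

A 6-joint arm with a two-finger parallel gripper is mounted at the origin on a cart in front of the work surface, level with it; the furniture and walls round the work are solid. World frame = base frame: x ahead of the robot, y to its left, z up, the work surface at z = 0. Lengths are in m, angles in rad, forces in N, time in s.
With the tool pointing down it reaches from about 0.375 to 0.9 m from the base axis. Payload 3.1 kg.
Tool frame: the origin (TCP) lies at the very end of the fingers, on their centre line; the grasp point (between the pads) lies 19 mm behind it; z points along the fingers, y is the line along which they close (so a half turn about z gives the same grasp; the last joint's range is limited). The gripper opens to 85 mm and grips with 20 to 120 N. Pads are 22 mm wide; open, the fingers measure 114 mm over their backs; the gripper's body (76 mm by 85 mm) begins 54 mm behind the grasp point. The pads swing forward as they close: fully open they stand 13 mm farther back than shut.
Start: joints at [-1.371, 0.527, 1.433, -0, 1.181, -0.178], TCP at [0.231, -0.581, 0.208] pointing down, gripper open.
Joint ranges: [-3.08, 3.08], [-0.75, 2.2], [0.22, 2.44], [-1.43, 4.57], [0, 2.65], [-2.85, 2.85]. Speed limits (rad/s): [2.79, 2.79, 3.14, 3.14, 3.14, 3.14].

INTERFACE

Orientations are given as a unit quaternion [x, y, z, w].
In Python, from station import sense, snapshot, camera_params, sign_off gives the robot as it stands.
- The arm moves only by the shell command python3 -m handwheel 'ROWS' [OPENING] [FORCE]. ROWS is JSON, a list that holds one entry, the list of rows, each a list of 4 numbers: the shift along the tool's x, y, z in units of 25 mm (1.0 is 25 mm), then the turn about the tool's z in units of 6 degrees (1.0 is 6 degrees). A call has 1 to 20 rows; each row shifts and turns the commanded pose from where the row before left it, along the tool's axes as they then stand; what a row does not reach is not made up. A row lasts 1/8 s, in which the tool goes at most 62.5 mm and 10.7 degrees, less where a joint would pass 70% of its speed; a pose out of reach is approached as far as the arm can. A call is refused whole if a number of a shift passes 1 or a number of a turn 1, either way. A call with a gripper value outside its range is refused whole. OPENING is the finger opening in mm, from 0 to 85.4, set as the call begins (- or left out, the last holds). The fingers move at their own pace and stop on an object; FORCE is the grip in N (left out, the last holds). Time passes only in rows, so rows that do not move let the fingers close. It gives the time, the measured TCP pose, the force, the opening and the grip force at its end, in the units of the state.
- sense(): the state, without advancing time (a new reading comes with each control period).
- snapshot(name): name is "scene" or "top"; returns (picture, depth): 400x640x3 uint8, red, green, blue; 400x640 float32, m along the optical axis (not along the pixel's ray), 0 where there is no reading.
- camera_params(name): a dict with "mtx" (3x3 intrinsics, pixels), "D" ([k1, k2, p1, p2, k3] as OpenCV has them; the pictures are not rectified), "extrinsics" (4x4, takes a point from camera to world coordinates). Camera axes: x right, y up, looking along -z (the intrinsics and any distortion apply to the point x, -y, -z); pixel columns grow to the right and rows downward; lengths in m; the calibration is good to about 2 mm. A picture is of the moment at which its call begins. camera_params takes no time and is no camera call.
- sign_off(): hands the job in; it is judged then, once.
The state is a dict: "t": time; "q": joint angles; "qd": joint speeds; "tau": joint torques, N m; "tcp_pos": TCP position; "tool_rot": TCP orientation; "force": force on the tool from outside, world axes, zero at the start; "ft_torque": the same for the moment, N m; "finger_gap": opening from 0.0 (shut) to 1.0 (fully open); "gripper_force": force on a finger pad.
Only numpy, scipy, OpenCV 4.12 (cv2) and the standard library are available. Lean on these libraries where they do the work, as an engineer would, in place of code of your own. Each camera call takes 0.05 s, during which the arm holds its last target. There are 200 camera calls.

## Working session

There is one attempt and no reset: what is moved stays moved. The work goes in short steps, Python scripts to look and compute and a shell command to move; the robot and the scene stay as the last step left them, time stands still between calls to the robot, and variables do not carry over. Pictures are saved under pics/ and viewed, at most 10 in all, crops included, and the job is handed in when it is done.

```bash
mkdir -p pics; cat > h.py <<'E'
import numpy as np, cv2
from station import sense, snapshot, camera_params
def grab(n,tag):
    p,d=snapshot(n); cv2.imwrite(f'pics/{tag}.png',p[:,:,::-1]); np.savez(f'pics/{tag}.npz',p=p,d=d,E=camera_params(n)['extrinsics']); return p,d
def ray(n,uv,E=None):
    c=camera_params(n); E=np.array(c['extrinsics'] if E is None else E)
    xy=cv2.undistortPoints(np.array(uv,float).reshape(-1,1,2),np.array(c['mtx']),np.array(c['D'])).reshape(-1,2)
    dirs=np.c_[xy[:,0],-xy[:,1],-np.ones(len(xy))]
    return E[:3,3],dirs@E[:3,:3].T   # scaled so that depth multiplies
def onz(n,uv,z,E=None):
    o,d=ray(n,uv,E); return o+d*((z-o[2])/d[:,2])[:,None]
def cloud(n,uv,D):
    o,d=ray(n,uv); uv=np.round(np.array(uv)).astype(int).reshape(-1,2); return o+d*D[uv[:,1],uv[:,0]][:,None]
def two(uva,uvb):
    """closest point of scene and top rays"""
    oa,da=ray('scene',uva);ob,db=ray('top',uvb);out=[]
    for a,b in zip(da,db):
        s=np.linalg.lstsq(np.c_[a,-b],ob-oa,rcond=None)[0]; P,Q=oa+a*s[0],ob+b*s[1]; out.append([*((P+Q)/2),np.linalg.norm(P-Q)])
    return np.array(out)
E
python3 - <<'E'
from h import *
for n in ('scene','top'):
    grab(n,n+'0'); c=camera_params(n); print(n,np.round(c['extrinsics'],3).tolist(),np.round(c['mtx'],1).tolist(),c['D'])
s=sense();print({k:np.round(v,3).tolist() for k,v in s.items()})
E
```

```text
scene [[0.599, 0.351, -0.72, -0.211], [-0.801, 0.265, -0.537, -0.536], [0.002, 0.898, 0.44, 0.573], [0.0, 0.0, 0.0, 1.0]] [[442.2, 0.0, 328.2], [0.0, 442.2, 200.7], [0.0, 0.0, 1.0]] [-0.06877467  0.          0.          0.          0.        ]
top [[0.012, 0.993, -0.117, 0.458], [-1.0, 0.011, -0.007, 0.043], [-0.005, 0.117, 0.993, 0.968], [0.0, 0.0, 0.0, 1.0]] [[366.5, 0.0, 318.3], [0.0, 366.5, 192.7], [0.0, 0.0, 1.0]] [0.00492974 0.         0.         0.         0.        ]
{'t': 0.1, 'q': [-1.372, 0.528, 1.434, 0.0, 1.181, -0.178], 'qd': [-0.0, -0.004, -0.004, -0.0, 0.0, 0.0], 'tau': [0.001, -44.33, -17.859, -0.0, 0.004, 0.0], 'tcp_pos': [0.23, -0.58, 0.207], 'tool_rot': [0.982, 0.188, -0.0, -0.001], 'force': [0.459, 0.454, -0.341], 'ft_torque': [-0.014, -0.038, -0.012], 'gripper_force': 0.0, 'finger_gap': 1.001}
```

View pics/top0.png

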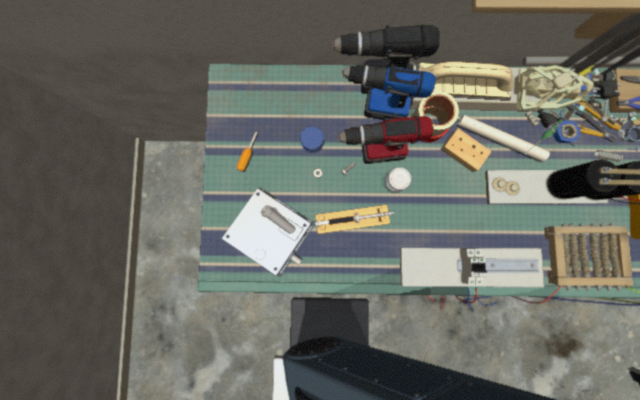

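View pics/scene0.png

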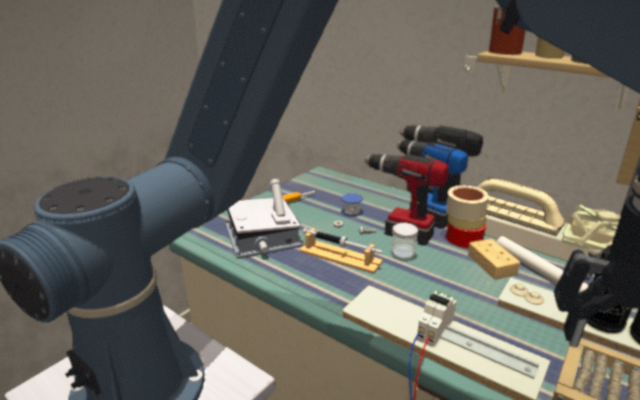

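```bash
python3 - <<'E'
import cv2
a=cv2.imread('pics/top0.png')[180:280,215:415];b=cv2.imread('pics/scene0.png')[170:280,215:395]
cv2.imwrite('pics/c1.png',cv2.resize(a,None,fx=4,fy=4,interpolation=2))
cv2.imwrite('pics/c2.png',cv2.resize(b,None,fx=4,fy=4,interpolation=2))
E
```

```text
(no output)
```

View pics/c1.png

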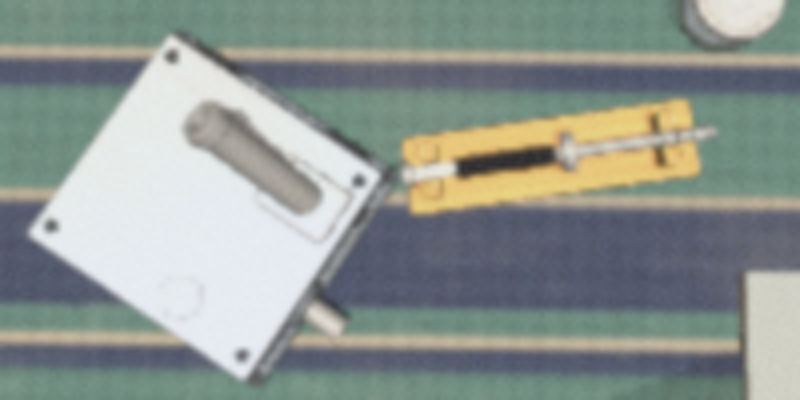

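View pics/c2.png

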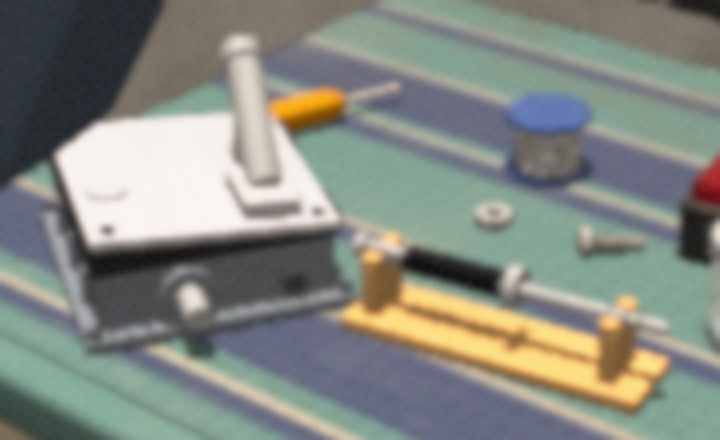

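```bash
python3 - <<'E'
from h import *
T={'pad':(180,298),'mouth':(203,125),'dotR':(358,181),'dotB':(241,355),'collar':(568,152),'tip':(715,131),'button':(406,173),'dotT':(172,56),'dotL':(50,226),'hand0':(457,166),'hand1':(553,155)}
S={'pad':(106,188),'mouth':(241,43),'dotR':(318,212),'dotB':(107,230),'collar':(514,282),'tip':(665,325),'button':(362,240),'hand0':(405,257),'hand1':(503,281)}
ft=lambda p:(215+(p[0]+.5)/4-.5,180+(p[1]+.5)/4-.5); fs=lambda p:(215+(p[0]+.5)/4-.5,170+(p[1]+.5)/4-.5)
dt=np.load('pics/top0.npz')['d'];ds=np.load('pics/scene0.npz')['d']
for k in T:
    a=ft(T[k]);print(k,'topdepth',cloud('top',[a],dt)[0].round(4),end=' ')
    if k in S:
        b=fs(S[k]);print('scenedepth',cloud('scene',[b],ds)[0].round(4),'two',two([b],[a])[0].round(4),end='')
    print()
# cover plane from top depth, white mask
p=np.load('pics/top0.npz')['p'][180:280,215:415].astype(int)
m=(p.min(2)>190);m[:,80:]=0
n,l,st,_=cv2.connectedComponentsWithStats(m.astype(np.uint8));i=1+st[1:,4].argmax();m=l==i
c=max(cv2.findContours(m.astype(np.uint8),0,2)[0],key=cv2.contourArea)
r=cv2.minAreaRect(c);print('rect',r)
v,u=np.nonzero(cv2.erode(m.astype(np.uint8),np.ones((5,5))))
P=cloud('top',np.c_[u+215,v+180],dt);P=P[dt[v+180,u+215]>0]
A=np.c_[P[:,:2],np.ones(len(P))];w=np.ones(len(P),bool)
for _ in range(5):
    co=np.linalg.lstsq(A[w],P[w,2],rcond=None)[0];e=P[:,2]-A@co;w=abs(e)<.004
print('plane',co,'tilt',np.arctan(np.hypot(*co[:2])),'dir',np.degrees(np.arctan2(co[1],co[0])),w.mean(),e[w].std())
E
```

```text
pad topdepth [0.4121 0.1884 0.0735] scenedepth [0.4108 0.188  0.0743] two [0.4119 0.1886 0.0736 0.0008]
mouth topdepth [0.5132 0.1698 0.125 ] scenedepth [0.5097 0.1655 0.1404] two [5.122e-01 1.678e-01 1.389e-01 2.000e-04]
dotR topdepth [0.484  0.0827 0.0621] scenedepth [0.4802 0.0809 0.063 ] two [0.4836 0.0832 0.0608 0.0011]
dotB topdepth [0.3789 0.1506 0.0741] scenedepth [0.3757 0.1497 0.0744] two [0.3782 0.1514 0.0727 0.0016]
collar topdepth [ 0.5035 -0.047   0.0575] scenedepth [ 0.4949 -0.0515  0.0555] two [ 0.5033 -0.0469  0.0499  0.002 ]
tip topdepth [ 0.5182 -0.1397  0.0493] scenedepth [ 0.5185 -0.1366  0.0475] two [ 0.5174 -0.1387  0.0491  0.0027]
button topdepth [0.4896 0.0534 0.0517] scenedepth [0.4822 0.0489 0.054 ] two [0.4892 0.0539 0.049  0.0014]
dotT topdepth [0.5601 0.1997 0.0624] 
dotL topdepth [0.4543 0.2687 0.0731] 
hand0 topdepth [0.4942 0.0217 0.0533] scenedepth [0.488  0.0213 0.0494] two [0.4933 0.023  0.0465 0.0039]
hand1 topdepth [ 0.5018 -0.0381  0.0527] scenedepth [ 0.4993 -0.0409  0.0502] two [ 5.022e-01 -3.870e-02  4.800e-02  4.000e-04]
rect ((50.87797927856445, 51.04111099243164), (64.7387924194336, 61.597129821777344), 34.508522033691406)
plane [-0.08213906  0.05095039  0.09503108] tilt 0.09635865237373004 dir 148.1889087011457 0.9753139887397142 0.0015867542904169927
```

```bash
cat >> h.py <<'E'
def yawx(s=None):
    q=(s or sense())['tool_rot']; return np.degrees(2*np.arctan2(q[1],q[0]))
def go(target,yaw=None):
    """tool-frame shift units (after turning to yaw) and turn units"""
    s=sense();y0=yawx(s);y=y0 if yaw is None else yaw
    d=np.array(target)-s['tcp_pos'];a=np.radians(y)
    u=np.array([d[0]*np.cos(a)+d[1]*np.sin(a),d[0]*np.sin(a)-d[1]*np.cos(a),-d[2]])/.025
    t=-((y-y0+180)%360-180)/6
    print('t',round(s['t'],2),'pos',np.round(s['tcp_pos'],4),'yaw',round(y0,2),'F',np.round(s['force'],1),'gap',round(s['finger_gap']*85.4,1),'| units',u.round(2),'turn',round(t,2))
E
python3 -m handwheel '[[[0,0,0,-1],[0,0,0,-1],[0,0,0,-1],[0,0,0,-1],[0,0,0,-1],[0,0,0,-1],[0,0,0,-1],[0,0,0,-1],[0,0,0,-1],[0,0,0,-1],[0,0,0,-1],[0,0,0,-1],[0,0,0,-0.77]]]' 0 20
python3 -c "
from h import *
go([.411,.1895,.16])"
```

```text
t: 1.72
tcp_pos: [0.2305, -0.5804, 0.207]
tool_rot: [0.653, 0.757, 0.0, -0.001]
force: [-0.1, 0.7, -0.2]
finger_gap: -0.001
gripper_force: 0.0
t 1.73 pos [ 0.2305 -0.5804  0.207 ] yaw 98.42 F [-0.1  0.7 -0.2] gap -0.1 | units [29.41 11.66  1.88] turn -0.0
```

```bash
python3 -m handwheel '[[[1,0.9,0,0],[1,0.9,0,0],[1,0.9,0,0],[1,0.9,0,0],[1,0.9,0,0],[1,0.9,0,0],[1,0.9,0,0],[1,0.9,0,0],[1,0.9,0,0],[1,0.9,0,0],[1,0.9,0,0],[1,0.9,0,0],[1,0.9,0,0],[1,0,0,0],[1,0,0,0],[1,0,0,0],[1,0,0,0],[1,0,0,0],[1,0,0,0],[1,0,0,0]]]'
python3 -m handwheel '[[[1,0,0,0],[1,0,0,0],[1,0,0,0],[1,0,0,0],[1,0,0,0],[1,0,0,0],[1,0,0,0],[1,0,0,0],[1,0,0,0],[0.4,0,1,0],[0,0,0.9,0],[0,0,0,0]]]'
python3 -c "
from h import *
go([.411,.1895,.061])"
```

```text
t: 4.22
tcp_pos: [0.4464, -0.0431, 0.2074]
tool_rot: [0.654, 0.756, -0.0, -0.001]
force: [0.3, 0.5, 0.6]
finger_gap: -0.006
gripper_force: 0.0
t: 5.72
tcp_pos: [0.4118, 0.1879, 0.1589]
tool_rot: [0.654, 0.756, -0.002, -0.002]
force: [0.6, -0.3, 0.5]
finger_gap: -0.006
gripper_force: 0.0
t 5.72 pos [0.4118 0.1879 0.1589] yaw 98.27 F [ 0.6 -0.3  0.5] gap -0.5 | units [ 0.07 -0.02  3.91] turn -0.0
```

Down onto the pad, then slightly past the flat height.

```bash
python3 -m handwheel '[[[0.07,0,1,0],[0,0,1,0],[0,0,1,0],[0,0,0.3,0],[0,0,0.2,0],[0,0,0.2,0],[0,0,0.2,0],[0,0,0.05,0],[0,0,0,0],[0,0,0,0]]]'
python3 -c "
from h import *
go([.411,.1895,.061])"
```

```text
t: 6.98
tcp_pos: [0.4142, 0.1903, 0.0615]
tool_rot: [0.654, 0.756, 0.0, 0.0]
force: [-0.4, 0.5, -0.3]
finger_gap: -0.001
gripper_force: 0.0
t 6.97 pos [0.4142 0.1903 0.0615] yaw 98.27 F [-0.4  0.5 -0.3] gap -0.0 | units [-0.01 -0.13  0.02] turn -0.0
```

```bash
python3 -m handwheel '[[[0,0,0.08,0],[0,0,0.06,0],[0,0,0.06,0],[0,0,0,0]]]'
python3 -c "
from h import *
go([.411,.1895,.061])"
```

```text
t: 7.48
tcp_pos: [0.414, 0.1902, 0.0562]
tool_rot: [0.654, 0.756, -0.0, -0.0]
force: [0.2, 1.0, -0.3]
finger_gap: 0.003
gripper_force: 0.0
t 7.47 pos [0.414  0.1902 0.0562] yaw 98.26 F [ 0.2  1.  -0.3] gap 0.2 | units [-0.01 -0.12 -0.19] turn -0.0
```

```bash
python3 - <<'E'
from h import *
p,d=grab('scene','s1');q,e=grab('top','t1')
a=cv2.resize(p[130:280,205:395],None,fx=4,fy=4,interpolation=2)[:,:,::-1]
cv2.imwrite('pics/c3.png',a)
P=cloud('scene',[(215+x/4,170+y/4) for x,y in [(200,150),(107,230),(150,210),(310,205)]],d);print(P.round(4))
E
```

```text
[[0.4904 0.1865 0.0669]
 [0.3769 0.15   0.0727]
 [0.4156 0.155  0.0672]
 [0.4874 0.0924 0.0598]]
```

View pics/c3.png

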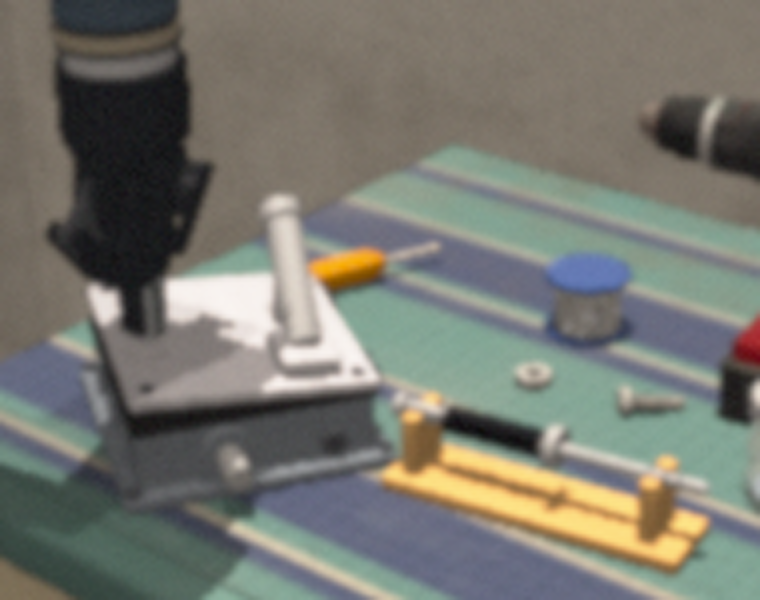

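```bash
python3 - <<'E'
from h import *
z=np.load('pics/s1.npz');d=z['d']
for u in (238,241,244):
  for v in range(202,220,2): print(u,v,cloud('scene',[(u,v)],d)[0].round(4))
E
```

```text
238 202 [0.4022 0.184  0.1179]
238 204 [0.4017 0.1841 0.1129]
238 206 [0.403  0.1863 0.1065]
238 208 [0.4016 0.1854 0.1021]
238 210 [0.3996 0.1837 0.0981]
238 212 [0.4018 0.187  0.0909]
238 214 [0.4085 0.1956 0.08  ]
238 216 [0.4079 0.1956 0.0748]
238 218 [0.4016 0.189  0.0742]
241 202 [0.4086 0.1809 0.1164]
241 204 [0.4084 0.1813 0.1111]
241 206 [0.408  0.1815 0.1059]
241 208 [0.4057 0.1795 0.1022]
241 210 [0.4066 0.1812 0.096 ]
241 212 [0.4072 0.1827 0.09  ]
241 214 [0.4086 0.1849 0.0833]
241 216 [0.4136 0.1915 0.0737]
241 218 [0.4053 0.1825 0.0747]
244 202 [0.4162 0.179  0.1139]
244 204 [0.4174 0.1811 0.1075]
244 206 [0.4151 0.1791 0.1038]
244 208 [-0.2107 -0.5363  0.5734]
244 210 [0.4155 0.1809 0.0924]
244 212 [0.4124 0.178  0.0893]
244 214 [0.4271 0.1955 0.0722]
244 216 [0.4172 0.1848 0.0743]
244 218 [0.4102 0.1774 0.0743]
```

```bash
for i in 1 2; do python3 -m handwheel '[[[0,0,0.1,0],[0,0,0.1,0],[0,0,0,0]]]' | grep -E "tcp|force"; done
```

```text
tcp_pos: [0.4139, 0.1902, 0.0511]
force: [-0.6, 0.1, 0.8]
gripper_force: 0.0
tcp_pos: [0.4138, 0.1904, 0.0463]
force: [-0.7, 1.4, 1.5]
gripper_force: 1.1
```

```bash
cat >> h.py <<'E'
def tilt():
    """cover tilt from top depth: plane through white cover pixels near known housing place"""
    p,d=snapshot('top'); p=p.astype(int); m=np.zeros(d.shape,np.uint8); m[180:280,215:320]=1
    v,u=np.nonzero(m*(d>0)); P=cloud('top',np.c_[u,v],d); R=P[:,:2]-[.4682,.1762]; c,s=np.cos(np.radians(57)),np.sin(np.radians(57))
    x=R@[c,s];y=R@[-s,c]; k=(abs(x)<.07)&(abs(y)<.065)&(P[:,2]>.045)&(P[:,2]<.09)
    A=np.c_[x,y,np.ones(len(x))][k];z=P[k,2];w=np.ones(len(z),bool)
    for _ in range(6):
        co=np.linalg.lstsq(A[w],z[w],rcond=None)[0];e=z-A@co;w=abs(e)<.004
    print('slopes x,y',co.round(4),'n',w.sum())
E
python3 -c "
from h import *
tilt()"
```

```text
slopes x,y [-0.0017  0.0644  0.0634] n 1734
```

```bash
python3 -m handwheel '[[[0,0,0.1,0],[0,0,0.1,0],[0,0,0.08,0],[0,0,0,0]]]' | grep -E "tcp|force"; python3 -c "
from h import *
tilt()"
```

```text
tcp_pos: [0.4143, 0.19, 0.039]
force: [0.0, 0.2, 0.8]
gripper_force: 0.1
slopes x,y [-0.0006  0.0116  0.0593] n 1696
```

```bash
python3 -m handwheel '[[[0,0,0.05,0],[0,0,0.05,0],[0,0,0.05,0],[0,0,0,0],[0,0,0,0]]]' | grep -E "tcp|force"; python3 -c "
from h import *
tilt()"
```

```text
tcp_pos: [0.4149, 0.1902, 0.0372]
force: [-2.1, -1.3, 18.0]
gripper_force: 9.5
slopes x,y [-0.      0.0002  0.0583] n 1696
```

```bash
python3 -m handwheel '[[[0,0,-0.5,0],[0,0,-1,0],[0,0,-1,0],[0,0,-1,0],[0,0,-1,0],[0,0,-1,0],[0,0,0,0]]]' 
python3 -c "
from h import *
go([.4977,-.0045,.09])"
```

```text
t: 10.48
tcp_pos: [0.4156, 0.1905, 0.1746]
tool_rot: [0.654, 0.756, 0.002, 0.002]
force: [0.2, -0.2, 0.6]
finger_gap: 0.001
gripper_force: 0.0
t 10.47 pos [0.4156 0.1905 0.1746] yaw 98.27 F [ 0.2 -0.2  0.6] gap 0.1 | units [-8.19  2.13  3.38] turn -0.0
```

```bash
python3 -m handwheel '[[[-0.91,0.24,0,0],[-0.91,0.24,0,0],[-0.91,0.24,0,0],[-0.91,0.24,0,0],[-0.91,0.24,0,0],[-0.91,0.24,0,0],[-0.91,0.23,0,0],[-0.91,0.23,0,0],[-0.91,0.23,0,0],[0,0,1,0],[0,0,1,0],[0,0,1,0],[0,0,0,0],[0,0,0,0]]]' 50 20
python3 - <<'E'
from h import *
go([.4977,-.0045,.045-.019-.0238])
tilt()
p,d=grab('scene','s2');q,e=grab('top','t2')
a=cv2.resize(p[150:280,215:405],None,fx=4,fy=4,interpolation=2)[:,:,::-1]
b=cv2.resize(q[180:270,225:415],None,fx=4,fy=4,interpolation=2)[:,:,::-1]
cv2.imwrite('pics/c4.png',cv2.resize(np.vstack([a[:,:760],b[:,:760]])[:,:],None,fx=.66,fy=.66,interpolation=3))
E
```

```text
t: 12.22
tcp_pos: [0.4963, -0.0047, 0.098]
tool_rot: [0.654, 0.756, -0.0, -0.0]
force: [0.6, -0.3, -0.5]
finger_gap: 0.585
gripper_force: 0.0
t 12.22 pos [ 0.4963 -0.0047  0.098 ] yaw 98.26 F [ 0.6 -0.3 -0.5] gap 50.0 | units [0.   0.06 3.83] turn -0.0
slopes x,y [-0.0015  0.0014  0.0584] n 2399
```

View pics/c4.png

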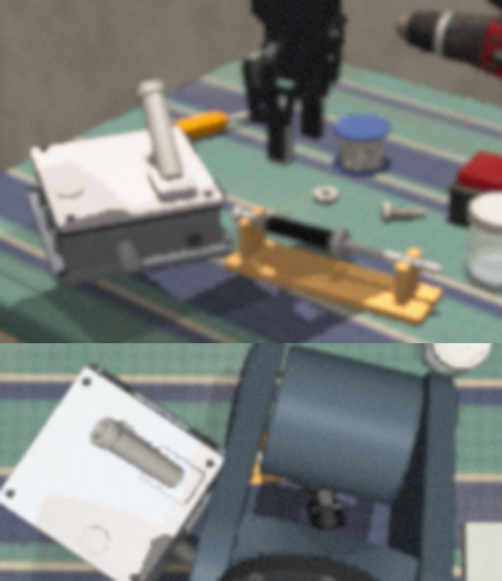

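```bash
python3 - <<'E'
from h import *
z=np.load('pics/s2.npz');d=z['d']
for u,vs in ((319,range(196,214)),(321,range(196,214)),(323,range(196,214)),(332,range(190,204)),(334,range(190,204))):
  print(u,[ (v,*(cloud('scene',[(u,v)],d)[0]*1000).astype(int)) for v in vs if v%2==0])
# tube mouth: top rim ellipse by depth
zt=np.load('pics/t2.npz');D=zt['d']
vv,uu=np.mgrid[200:240,240:300];uv=np.c_[uu.ravel(),vv.ravel()];P=cloud('top',uv,D)
k=P[:,2]>.105;Q=P[k];o=np.argsort(-Q[:,2])
print(k.sum(),Q[o[:20]].round(3).tolist())
E
```

```text
319 [(196, np.int64(440), np.int64(-25), np.int64(178)), (198, np.int64(457), np.int64(-13), np.int64(164)), (200, np.int64(462), np.int64(-8), np.int64(156)), (202, np.int64(457), np.int64(-12), np.int64(154)), (204, np.int64(463), np.int64(-8), np.int64(146)), (206, np.int64(458), np.int64(-11), np.int64(144)), (208, np.int64(459), np.int64(-10), np.int64(138)), (210, np.int64(458), np.int64(-11), np.int64(134)), (212, np.int64(654), np.int64(141), np.int64(0))]
321 [(196, np.int64(448), np.int64(-25), np.int64(175)), (198, np.int64(457), np.int64(-18), np.int64(165)), (200, np.int64(460), np.int64(-16), np.int64(159)), (202, np.int64(457), np.int64(-17), np.int64(155)), (204, np.int64(458), np.int64(-17), np.int64(150)), (206, np.int64(458), np.int64(-17), np.int64(145)), (208, np.int64(459), np.int64(-16), np.int64(140)), (210, np.int64(461), np.int64(-14), np.int64(134)), (212, np.int64(468), np.int64(-9), np.int64(125))]
323 [(196, np.int64(459), np.int64(-21), np.int64(170)), (198, np.int64(466), np.int64(-16), np.int64(161)), (200, np.int64(464), np.int64(-18), np.int64(158))
[... 790 characters left out ...]
4(522), np.int64(-5), np.int64(147)), (196, np.int64(522), np.int64(-4), np.int64(141)), (198, np.int64(521), np.int64(-6), np.int64(137)), (200, np.int64(521), np.int64(-6), np.int64(132)), (202, np.int64(522), np.int64(-5), np.int64(126))]
254 [[0.458, 0.043, 0.968], [0.458, 0.043, 0.968], [0.458, 0.043, 0.968], [0.458, 0.043, 0.968], [0.458, 0.043, 0.968], [0.458, 0.043, 0.968], [0.458, 0.043, 0.968], [0.458, 0.043, 0.968], [0.5, 0.168, 0.143], [0.505, 0.168, 0.143], [0.503, 0.17, 0.142], [0.501, 0.17, 0.142], [0.507, 0.166, 0.142], [0.512, 0.166, 0.142], [0.503, 0.172, 0.141], [0.505, 0.166, 0.141], [0.503, 0.168, 0.141], [0.507, 0.164, 0.141], [0.51, 0.164, 0.141], [0.503, 0.166, 0.14]]
```

```bash
python3 -m handwheel '[[[0,0.06,1,0],[0,0,1,0],[0,0,1,0],[0,0,0.9,0],[0,0,0,0],[0,0,0,0]]]' 
python3 - <<'E'
from h import *
go([.4977,-.0045,.0])
D=np.load('pics/t2.npz')['d']
vv,uu=np.mgrid[200:240,240:300];uv=np.c_[uu.ravel(),vv.ravel()];P=cloud('top',uv,D)
R=P[:,:2]-[.4682,.1762];c,s=np.cos(np.radians(57)),np.sin(np.radians(57))
x=R@[c,s];y=R@[-s,c]
for a in (-.06,-.05,-.04,-.03,-.02,-.01,0,.01,.02):
    k=(abs(x-a)<.005)&(P[:,2]>.075)&(P[:,2]<.2)&(abs(y+.035)<.03)
    if k.sum()>2: print(a,k.sum(),'y range',y[k].min().round(4),y[k].max().round(4),'mean',y[k].mean().round(4),'zmax',np.percentile(P[k,2],90).round(4))
E
```

```text
t: 13.12
tcp_pos: [0.4985, -0.0046, 0.0015]
tool_rot: [0.654, 0.756, 0.0, 0.001]
force: [1.7, 0.6, -0.3]
finger_gap: 0.583
gripper_force: 0.0
t 13.12 pos [ 0.4985 -0.0046  0.0015] yaw 98.27 F [ 1.7  0.6 -0.3] gap 49.8 | units [ 0.01 -0.03  0.06] turn -0.0
-0.06 10 y range -0.0496 -0.0304 mean -0.0388 zmax 0.0823
-0.05 41 y range -0.0489 -0.025 mean -0.0361 zmax 0.0882
-0.04 45 y range -0.0482 -0.0202 mean -0.0359 zmax 0.0975
-0.03 47 y range -0.0481 -0.0246 mean -0.0364 zmax 0.1057
-0.02 44 y range -0.0471 -0.0244 mean -0.036 zmax 0.1141
-0.01 48 y range -0.0468 -0.0246 mean -0.0362 zmax 0.1222
0 48 y range -0.0468 -0.0244 mean -0.036 zmax 0.1316
0.01 53 y range -0.0477 -0.0217 mean -0.0352 zmax 0.1413
0.02 43 y range -0.0489 -0.0228 mean -0.0359 zmax 0.1384
```

```bash
python3 -m handwheel '[[[0,0,0,0],[0,0,0,0],[0,0,0,0],[0,0,0,0],[0,0,0,0],[0,0,0,0]]]' 0 20
python3 -m handwheel '[[[0,0,-0.2,0],[0,0,-0.6,0],[0,0,-1,0],[0,0,-1,0],[0,0,-1,0],[0,0,-1,0],[0,0,-1,0],[0,0,-0.5,0],[0,0,0,0]]]'
python3 - <<'E'
from h import *
go([.4977,-.0045,.0])
p,d=grab('scene','s3')
cv2.imwrite('pics/c5.png',cv2.resize(p[130:270,245:425],None,fx=4,fy=4,interpolation=2)[:,:,::-1])
E
```

```text
t: 13.88
tcp_pos: [0.4982, -0.0046, 0.0014]
tool_rot: [0.654, 0.756, 0.0, 0.001]
force: [-0.3, -0.1, 6.9]
finger_gap: 0.149
gripper_force: 25.7
t: 15.0
tcp_pos: [0.4981, -0.0046, 0.1591]
tool_rot: [0.654, 0.756, 0.0, 0.001]
force: [0.4, 0.4, -0.3]
finger_gap: 0.147
gripper_force: 24.8
t 15.0 pos [ 0.4981 -0.0046  0.1591] yaw 98.27 F [ 0.4  0.4 -0.3] gap 12.6 | units [ 0.01 -0.02  6.36] turn -0.0
```

View pics/c5.png

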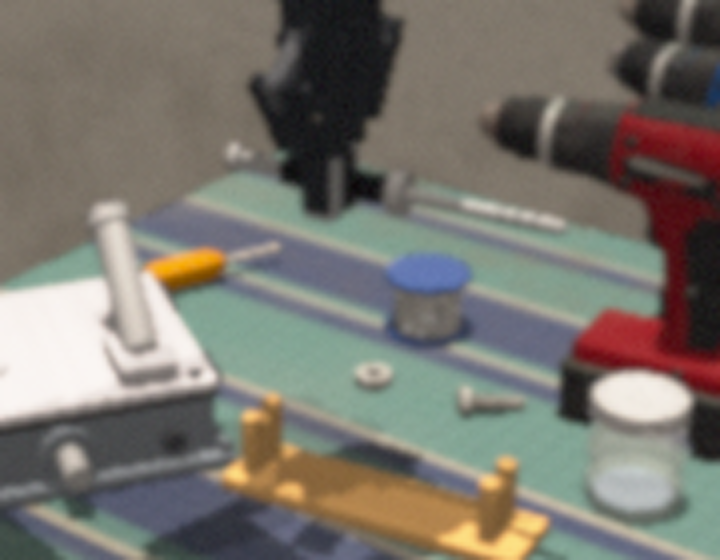

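```bash
cat >> h.py <<'E'
def gplane(uv,s=None,yawg=None):
    """scene pixels -> (along gauge +x from TCP, z relative to TCP, z) in vertical plane of tool x through TCP; gauge +x = -tool x"""
    s=s or sense();a=np.radians(yawx(s));t=-np.array([np.cos(a),np.sin(a),0]);n=np.array([-np.sin(a),np.cos(a),0])
    o,d=ray('scene',uv);T=np.array(s['tcp_pos']);P=o+d*(((T-o)@n)/(d@n))[:,None]
    return np.c_[(P-T)@t,P[:,2]-T[2],P[:,2]]
E
python3 - <<'E'
from h import *
f=lambda p:(245+(p[0]+.5)/4-.5,130+(p[1]+.5)/4-.5)
print(gplane([f(p) for p in [(567,225),(412,197),(398,192),(388,189),(238,153),(226,151)]]).round(4))
E
```

```text
[[ 0.1373  0.0473  0.2055]
 [ 0.0495  0.0446  0.2028]
 [ 0.0412  0.0458  0.2039]
 [ 0.0352  0.0463  0.2045]
 [-0.0583  0.0489  0.2071]
 [-0.0661  0.0486  0.2067]]
```

```bash
cat >> h.py <<'E'
M=np.array([.5100,.1753,.132]); XH=np.array([np.cos(np.radians(57)),np.sin(np.radians(57)),0])
def sz(s,z):
    """TCP goal for grip centre at s (mm, along -x_h from mouth), height z (mm)"""
    g=M-XH*s/1000; return [g[0],g[1],z/1000-.045]
E
python3 -m handwheel '[[[0,0,0,1],[0,0,0,1],[0,0,0,1],[0,0,0,1],[0,0,0,1],[0,0,0,1],[0,0,0,0.9],[0,0,0,0]]]' | head -1
python3 -c "
from h import *
go(sz(-157,200));go(sz(-157,110))"
```

```text
t: 16.05
t 16.05 pos [ 0.4969 -0.0043  0.1569] yaw 56.92 F [ 0.1 -0.9 -1.1] gap 12.4 | units [12.59 -3.49  0.08] turn -0.0
t 16.05 pos [ 0.4969 -0.0043  0.1569] yaw 56.92 F [ 0.1 -0.9 -1.1] gap 12.4 | units [12.59 -3.49  3.68] turn -0.0
```

```bash
python3 -m handwheel '[[[0.97,-0.27,0,0],[0.97,-0.27,0,0],[0.97,-0.27,0,0],[0.97,-0.27,0,0],[0.97,-0.27,0,0],[0.97,-0.27,0,0],[0.97,-0.27,0,0],[0.97,-0.27,0,0],[0.97,-0.27,0,0],[0.97,-0.27,0,0],[0.97,-0.27,0,0],[0.97,-0.26,0,0],[0.95,-0.26,0,0],[0,0,0.9,0],[0,0,0.9,0],[0,0,0.9,0],[0,0,0.9,0],[0,0,0,0]]]' | head -1
python3 - <<'E'
from h import *
go(sz(-157,110));go(sz(-134,110));go(sz(-102,194))
p,d=grab('scene','s4');q,e=grab('top','t4')
a=cv2.resize(p[130:255,200:380],None,fx=4,fy=4,interpolation=2)[:,:,::-1]
b=cv2.resize(q[130:255,200:380],None,fx=4,fy=4,interpolation=2)[:,:,::-1]
cv2.imwrite('pics/c6.png',cv2.resize(np.vstack([a,b]),None,fx=.6,fy=.6,interpolation=3))
E
```

```text
t: 18.3
t 18.3 pos [0.5943 0.306  0.065 ] yaw 56.94 F [ 0.  -0.5 -0.5] gap 12.4 | units [0.06 0.02 0.  ] turn -0.0
t 18.3 pos [0.5943 0.306  0.065 ] yaw 56.94 F [ 0.  -0.5 -0.5] gap 12.4 | units [-0.86  0.02  0.  ] turn -0.0
t 18.3 pos [0.5943 0.306  0.065 ] yaw 56.94 F [ 0.  -0.5 -0.5] gap 12.4 | units [-2.14  0.02 -3.36] turn -0.0
```

View pics/c6.png

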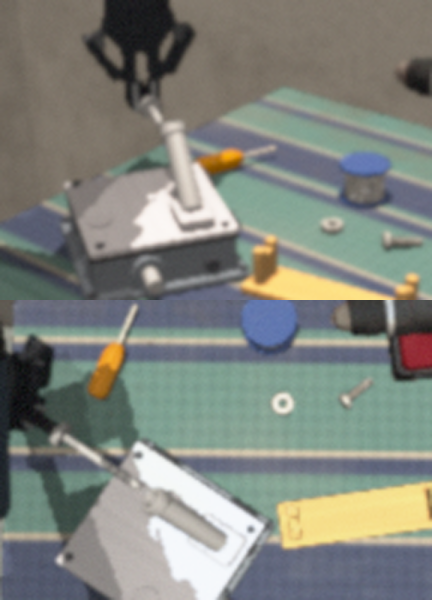

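```bash
python3 - <<'E'
from h import *
f=lambda x,y:(200+x/2.4,130+(y-300)/2.4)
for n,p in (('collar',(62,436)),('rod mid',(100,459)),('tip',(141,481))):
    P=onz('top',[f(*p)],.110)[0]; r=P-M; print(n,P.round(4),'s',-(r@XH).round(4),'lat',(r@np.array([-XH[1],XH[0],0])).round(4))
E
python3 -m handwheel '[[[-0.4,0,0,0],[-0.4,0,-0.1,0],[0.02,0,-0.2,0],[0.02,0,-0.3,0],[-0.1,0,-0.3,0],[-0.1,0,-0.3,0],[-0.1,0,-0.4,0],[-0.15,0,-0.4,0],[-0.2,0,-0.4,0],[-0.25,0,-0.4,0],[-0.25,0,-0.4,0],[-0.25,0,-0.3,0],[0,0,0,0]]]'
```

```text
collar [0.5704 0.2672 0.11  ] s -0.11 lat -0.0006
rod mid [0.5481 0.2289 0.11  ] s -0.0657 lat -0.0027
tip [0.5269 0.188  0.11  ] s -0.0198 lat -0.0072
t: 20.02
tcp_pos: [0.5666, 0.2606, 0.1562]
tool_rot: [0.879, 0.476, -0.001, 0.0]
force: [-0.8, 0.3, -0.7]
finger_gap: 0.153
gripper_force: 25.9
```

```bash
python3 - <<'E'
from h import *
go(sz(-102,194)); tilt()
p,d=grab('scene','s5');q,e=grab('top','t5')
a=cv2.resize(p[120:210,215:305],None,fx=6,fy=6,interpolation=2)[:,:,::-1]
b=cv2.resize(q[150:240,195:285],None,fx=6,fy=6,interpolation=2)[:,:,::-1]
cv2.imwrite('pics/c7.png',cv2.resize(np.hstack([a,b]),None,fx=.74,fy=.74,interpolation=3))
E
```

```text
t 20.02 pos [0.5666 0.2606 0.1562] yaw 56.85 F [-0.8  0.3 -0.7] gap 13.1 | units [-0.01 -0.04  0.29] turn -0.0
slopes x,y [-0.0022 -0.0002  0.0584] n 2361
```

View pics/c7.png

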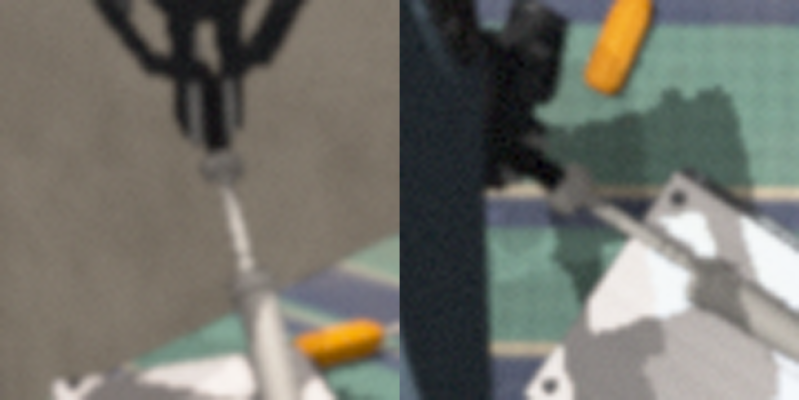

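```bash
python3 - <<'E'
from h import *
ft=lambda x,y:(195+(x-400)/4.44-.0,150+y/4.44); fs=lambda x,y:(215+x/4.44,120+y/4.44)
N=np.array([-XH[1],XH[0],0])
def show(n,P): r=P[:3]-M; print(n,P.round(4),'s',(-(r@XH)*1000).round(1),'lat',(r@N*1000).round(1))
show('collar',two([fs(220,165)],[ft(575,188)])[0])
T=np.array(sense()['tcp_pos']);show('tcp',T)
print(gplane([fs(220,165),fs(217,182),fs(231,205),fs(238,232),fs(246,262)]).round(4))
# top rod points: intersection of ray with tube's vertical plane shifted lat=0 is ill-conditioned; use depth
D=np.load('pics/t5.npz')['d'];S=np.load('pics/s5.npz')['d']
for x,y in ((575,188),(610,213),(640,230),(665,245),(685,257)): show('topdepth',cloud('top',[ft(x,y)],D)[0])
for x,y in ((220,165),(229,195),(235,220),(241,245)): show('scdepth',cloud('scene',[fs(x,y)],S)[0])
E
```

```text
collar [0.5483 0.2326 0.1744 0.004 ] s -68.9 lat -0.9
tcp [0.5663 0.2609 0.1552] s -102.4 lat -0.6
[[ 0.0256  0.0167  0.1718]
 [ 0.0135  0.0017  0.1569]
 [ 0.05    0.0007  0.1559]
 [ 0.065  -0.0103  0.1449]
 [ 0.0819 -0.0221  0.1331]]
topdepth [0.5485 0.2288 0.1841] s -65.8 lat -3.2
topdepth [0.5392 0.217  0.1579] s -50.8 lat -1.8
topdepth [0.5319 0.204  0.1462] s -35.9 lat -2.7
topdepth [0.5254 0.1933 0.1338] s -23.4 lat -3.1
topdepth [0.5201 0.1847 0.1226] s -13.4 lat -3.4
scdepth [0.5439 0.231  0.1762] s -65.2 lat 1.9
scdepth [0.5379 0.2191 0.1623] s -51.9 lat 0.4
scdepth [0.5318 0.2094 0.1512] s -40.5 lat 0.3
scdepth [0.5272 0.2011 0.1394] s -31.0 lat -0.3
```

```bash
cat >> h.py <<'E'
N=np.array([-XH[1],XH[0],0])
def rod(tag,lo=10,hi=75):
    """fit rod line from depth between lo and hi mm ahead of the mouth (out along axis), near expected line"""
    ax=XH*np.cos(np.radians(40))+np.array([0,0,np.sin(np.radians(40))]); up=np.cross(ax,-N) if False else np.array([0,0,1])-ax*ax[2]; up/=np.linalg.norm(up)
    for n in ('top','scene'):
        p,d=grab(n,tag+n); vv,uu=np.nonzero(d>0); uv=np.c_[uu,vv]; P=cloud(n,uv,d); r=P-M
        for name,(l,h) in (('rod',(lo/1000,hi/1000)),('tube',(-.07,-.02))):
            a,l1,u1=r@ax,r@N,r@up; k=(a>l)&(a<h)&(abs(l1)<.014)&(abs(u1)<.02)
            if name=='rod': k&=(p[vv,uu].astype(int).max(1)>60)
            if k.sum()<6: print(n,name,'few',k.sum());continue
            A=np.c_[a[k],np.ones(k.sum())]; w=np.ones(k.sum(),bool)
            for _ in range(5):
                c=[np.linalg.lstsq(A[w],x[k][w],rcond=None)[0] for x in (l1,u1)]
                e=np.hypot(l1[k]-A@c[0],u1[k]-A@c[1]); w=e<max(.004,np.median(e))
            print(n,name,k.sum(),w.sum(),'lat slope deg %.1f at0 %.1f mm | up slope deg %.1f at0 %.1f mm'%(np.degrees(c[0][0]),c[0][1]*1e3,np.degrees(c[1][0]),c[1][1]*1e3),'a',(a[k][w].min()*1e3).round(),(a[k][w].max()*1e3).round())
E
python3 -m handwheel '[[[0.5,-0.06,0,0],[0.5,0,0,0],[0,0,-0.6,0],[0,0,-0.6,0],[0,0,-0.5,0],[-0.3,0,0.25,0],[-0.3,0,0.25,0],[0,0,0,0]]]' | head -1
python3 -c "
from h import *
go(sz(-112.5,230)); rod('r1')"
```

```text
t: 21.18
t 21.18 pos [0.5697 0.2696 0.184 ] yaw 56.81 F [ 0.  -0.1 -1.3] gap 12.8 | units [ 0.04  0.05 -0.04] turn -0.0
top rod 88 79 lat slope deg -0.6 at0 0.3 mm | up slope deg 0.6 at0 1.3 mm a 13.0 74.0
top tube 173 86 lat slope deg 0.3 at0 -0.8 mm | up slope deg -0.6 at0 10.5 mm a -69.0 -21.0
scene rod 70 60 lat slope deg 0.3 at0 1.7 mm | up slope deg 2.9 at0 -0.4 mm a 14.0 75.0
scene tube 177 88 lat slope deg 1.1 at0 4.7 mm | up slope deg 0.4 at0 11.0 mm a -69.0 -21.0
```

```bash
python3 -m handwheel '[[[0,0.03,-0.1,0],[-0.19,0,0.16,0],[-0.19,0,0.16,0],[-0.19,0,0.16,0],[-0.19,0,0.16,0],[-0.19,0,0.16,0],[0,0,0,0]]]'
python3 -c "
from h import *
go(sz(-112.5,230)); rod('r2')"
```

```text
t: 22.15
tcp_pos: [0.5585, 0.2501, 0.1677]
tool_rot: [0.879, 0.476, -0.001, -0.0]
force: [0.2, 1.4, -0.9]
finger_gap: 0.149
gripper_force: 25.9
t 22.15 pos [0.5585 0.2501 0.1677] yaw 56.84 F [ 0.2  1.4 -0.9] gap 12.7 | units [ 0.94 -0.   -0.69] turn -0.0
top rod 88 79 lat slope deg -0.2 at0 -1.3 mm | up slope deg 0.9 at0 3.5 mm a 10.0 71.0
top tube 175 87 lat slope deg -0.5 at0 -1.3 mm | up slope deg -1.3 at0 10.1 mm a -70.0 -21.0
scene rod 77 60 lat slope deg 0.4 at0 0.4 mm | up slope deg 2.8 at0 2.3 mm a 10.0 72.0
scene tube 176 88 lat slope deg 0.0 at0 4.1 mm | up slope deg 0.2 at0 10.8 mm a -70.0 -20.0
```

```bash
python3 -m handwheel '[[[-0.38,0,0.32,0],[-0.38,0,0.32,0],[-0.38,0,0.32,0],[-0.38,0,0.32,0],[-0.38,0,0.32,0],[0,0,0,0]]]'
python3 -c "
from h import *
go(sz(-36,162.2)); tilt()"
```

```text
t: 23.0
tcp_pos: [0.5319, 0.2099, 0.1273]
tool_rot: [0.88, 0.476, -0.001, -0.0]
force: [-0.4, 0.7, -0.5]
finger_gap: 0.147
gripper_force: 25.9
t 23.0 pos [0.5319 0.2099 0.1273] yaw 56.82 F [-0.4  0.7 -0.5] gap 12.5 | units [-0.2   0.02  0.4 ] turn -0.0
slopes x,y [-0.0009  0.0016  0.0584] n 1749
```

```bash
python3 -m handwheel '[[[-0.12,0,0.11,0],[-0.12,0,0.11,0],[-0.06,0,0.05,0],[0,0,0,0]]]' | grep -E "^t:|tcp|^force"
python3 -m handwheel '[[[-0.06,0,0.05,0],[-0.06,0,0.05,0],[0,0,0,0]]]' | grep -E "^t:|tcp|^force"
python3 -c "
from h import *
tilt();rod('r3',2,60)"
```

```text
t: 23.55
tcp_pos: [0.5289, 0.2044, 0.1213]
force: [-0.2, 0.6, -0.3]
t: 23.92
tcp_pos: [0.5278, 0.2023, 0.1193]
force: [-0.3, 2.8, 2.0]
slopes x,y [0.0003 0.0038 0.0585] n 1531
top rod 67 33 lat slope deg -23.6 at0 1.3 mm | up slope deg -18.6 at0 12.9 mm a 2.0 28.0
top tube 176 88 lat slope deg 0.0 at0 -0.5 mm | up slope deg -0.2 at0 11.0 mm a -70.0 -20.0
scene rod 93 46 lat slope deg 16.1 at0 -0.0 mm | up slope deg -2.1 at0 11.6 mm a 2.0 45.0
scene tube 172 86 lat slope deg 0.2 at0 4.0 mm | up slope deg 0.9 at0 11.6 mm a -69.0 -20.0
```

```bash
python3 -m handwheel '[[[-0.06,0,0.05,0],[-0.06,0,0.05,0],[0,0,0,0],[0,0,0,0]]]' | grep -E "^t:|tcp|^force"
python3 - <<'E'
from h import *
go(sz(-36,162.2)); tilt()
ax=XH*np.cos(np.radians(40))+np.array([0,0,np.sin(np.radians(40))])
for n in ('top','scene'):
    p,d=grab(n,'seat'+n); vv,uu=np.nonzero(d>0); P=cloud(n,np.c_[uu,vv],d); r=P-M; a=r@ax; rad=np.linalg.norm(r-a[:,None]*ax,axis=1)
    for lo in range(-14,22,3):
        k=(a*1000>=lo)&(a*1000<lo+3)&(rad<.017); print(n,lo,k.sum(),'rad max/med',(np.percentile(rad[k],[90,50])*1e3).round(1) if k.sum() else '', 'col',p[vv[k],uu[k]].mean(0).round() if k.sum() else '')
E
```

```text
t: 24.58
tcp_pos: [0.5284, 0.2023, 0.1188]
force: [1.4, 9.9, 11.2]
t 24.57 pos [0.5284 0.2023 0.1188] yaw 56.77 F [ 1.4  9.9 11.2] gap 12.9 | units [ 0.13 -0.03  0.07] turn -0.0
slopes x,y [-0.002   0.0035  0.0585] n 1486
top -14 4 rad max/med [13.4 12.1] col [120. 116. 112.]
top -11 14 rad max/med [16.  14.1] col [127. 123. 119.]
top -8 13 rad max/med [15.4 13.9] col [122. 119. 114.]
top -5 16 rad max/med [14.7 13.6] col [113. 109. 105.]
top -2 14 rad max/med [14.8 13.7] col [102.  98.  94.]
top 1 13 rad max/med [15.5 13.6] col [101.  98.  94.]
top 4 20 rad max/med [15.7 13.4] col [100.  97.  93.]
top 7 33 rad max/med [14.3  9.9] col [100.  97.  94.]
top 10 2 rad max/med [6.8 6.3] col [80. 78. 74.]
top 13 9 rad max/med [10.4  8.9] col [61. 59. 58.]
top 16 5 rad max/med [9.6 9. ] col [28. 29. 31.]
top 19 5 rad max/med [11.2  9.9] col [36. 37. 39.]
scene -14 9 rad max/med [15.9 13.3] col [136. 129. 124.]
scene -11 19 rad max/med [15.6 13.5] col [129. 123. 117.]
scene -8 9 rad max/med [15.3 13.9] col [142. 135. 129.]
scene -5 14 rad max/med [15.8 13.6] col [125. 119. 114.]
scene -2 8 rad max/med [15.9 15. ] col [122. 116. 109.]
scene 1 16 rad max/med [15.2 13.3] col [111. 105. 100.]
scene 4 11 rad max/med [15.3 12.8] col [104.  99.  94.]
scene 7 5 rad max/med [14.3 13. ] col [105.  98.  92.]
scene 10 3 rad max/med [11.7 10.1] col [78. 73. 69.]
scene 13 5 rad max/med [9.4 6.6] col [52. 50. 48.]
scene 16 5 rad max/med [9.1 8.4] col [44. 41. 39.]
scene 19 9 rad max/med [9.6 7.4] col [47. 45. 43.]
```

```bash
python3 -m handwheel '[[[0.1,0,-0.08,0],[0.38,0,-0.32,0],[0.46,0,-0.39,0],[0.46,0,-0.39,0],[0.46,0,-0.39,0],[0.46,0,-0.39,0],[0.46,0,-0.39,0],[0.46,0,-0.39,0],[0.2,0,-0.17,0],[0,0,0,0],[0,0,0,0]]]'
python3 - <<'E'
from h import *
go(sz(-85,245)); tilt();rod('r4',2,80)
D=sense()['tcp_pos'];r=np.array(D)-M;print('grip s,z',-(r@XH)*1e3,D[2]*1e3+45)
E
```

```text
t: 26.1
tcp_pos: [0.5721, 0.271, 0.1886]
tool_rot: [0.879, 0.476, -0.001, -0.0]
force: [0.4, -0.6, -0.8]
finger_gap: 0.15
gripper_force: 25.9
t 26.1 pos [0.5721 0.271  0.1886] yaw 56.86 F [ 0.4 -0.6 -0.8] gap 12.8 | units [-1.16  0.01 -0.46] turn -0.0
slopes x,y [-0.0019  0.001   0.0584] n 2363
top rod 91 83 lat slope deg -0.6 at0 -0.8 mm | up slope deg 0.3 at0 4.0 mm a 18.0 79.0
top tube 171 85 lat slope deg -1.3 at0 -1.7 mm | up slope deg -0.6 at0 10.6 mm a -69.0 -20.0
scene rod 74 59 lat slope deg 0.3 at0 1.2 mm | up slope deg 0.7 at0 4.1 mm a 16.0 79.0
scene tube 177 88 lat slope deg -1.6 at0 2.8 mm | up slope deg 0.4 at0 11.1 mm a -70.0 -20.0
grip s,z -114.13044273757552 233.65894425562374
```

```bash
python3 -m handwheel '[[[0,0,-0.6,0],[0,0,-0.6,0],[-0.6,0,0,0],[-0.6,0,0,0],[0,0,0.5,0],[0,0,0.5,0],[0,0,0.4,0],[0,0,0.4,0],[0,0,0.4,0],[0,0,0.4,0],[0,0,0.4,0],[0,0,0.4,0],[0,0,0.4,0],[0,0,0.4,0],[0,0,0.3,0],[0,0,0.3,0],[0,0,0,0]]]'
cat >> h.py <<'E'
def level(tag):
    """slope of rod/collar line in vertical plane of tool x, from depth, by camera; a ahead of TCP"""
    s=sense();T=np.array(s['tcp_pos']);al=np.radians(yawx(s));t=-np.array([np.cos(al),np.sin(al),0]);n=np.array([-t[1],t[0],0])
    for c in ('top','scene'):
        p,d=grab(c,tag+c); vv,uu=np.nonzero(d>0); P=cloud(c,np.c_[uu,vv],d); r=P-T;a,l,z=r@t,r@n,r[:,2]
        k=(a>.06)&(a<.14)&(abs(l)<.012)&(P[:,2]>.12); print(c,'bins',[(b,int(m.sum()),(np.median(P[m,2])*1e3).round(1)) for b in range(60,140,8) for m in [k&(a*1e3>=b)&(a*1e3<b+8)] if m.sum()])
E
python3 -c "
from h import *
go(sz(-85,147)); tilt();level('l1')"
```

```text
t: 28.38
tcp_pos: [0.5557, 0.2459, 0.0983]
tool_rot: [0.879, 0.476, -0.001, -0.0]
force: [-0.1, 0.2, 0.4]
finger_gap: 0.15
gripper_force: 24.3
t 28.38 pos [0.5557 0.2459 0.0983] yaw 56.88 F [-0.1  0.2  0.4] gap 12.8 | units [ 0.04  0.01 -0.15] turn -0.0
slopes x,y [-0.0028  0.0013  0.0584] n 2340
top bins [(60, 69, np.float64(499.9)), (68, 188, np.float64(494.7)), (76, 226, np.float64(479.4)), (84, 198, np.float64(475.6)), (92, 108, np.float64(453.2)), (100, 35, np.float64(131.0)), (108, 22, np.float64(148.3)), (116, 13, np.float64(150.6)), (124, 13, np.float64(150.3)), (132, 4, np.float64(149.8))]
scene bins [(60, 39, np.float64(426.2)), (68, 127, np.float64(448.2)), (76, 128, np.float64(452.9)), (84, 130, np.float64(466.7)), (92, 52, np.float64(148.9)), (100, 38, np.float64(129.2)), (108, 17, np.float64(124.4)), (116, 13, np.float64(147.2)), (124, 7, np.float64(149.4)), (132, 3, np.float64(149.6))]
```

```bash
sed -i 's/(P\[:,2\]>.12); print/(z>-.01)\&(z<.09); print/' h.py
python3 -m handwheel '[[[0,0,-0.3,0],[0,0,-0.7,0],[0,0,-1,0],[0,0,-1,0],[0,0,-0.6,0],[0,0,0,0],[0,0,0,0],[0,0,0,0]]]'
python3 -c "
from h import *
go(sz(-85,147)); tilt();level('l2')"
```

```text
t: 29.52
tcp_pos: [0.5555, 0.246, 0.1879]
tool_rot: [0.879, 0.476, -0.001, -0.0]
force: [0.2, 0.7, -1.1]
finger_gap: 0.143
gripper_force: 24.1
t 29.52 pos [0.5555 0.246  0.1879] yaw 56.86 F [ 0.2  0.7 -1.1] gap 12.2 | units [0.04 0.01 3.44] turn -0.0
slopes x,y [-0.0007  0.0017  0.0583] n 2346
top bins [(60, 17, np.float64(236.6)), (68, 15, np.float64(236.3)), (76, 17, np.float64(237.3)), (84, 14, np.float64(237.9)), (92, 18, np.float64(238.3)), (100, 14, np.float64(237.9)), (108, 17, np.float64(238.3)), (116, 16, np.float64(238.9)), (124, 17, np.float64(238.9)), (132, 4, np.float64(238.4))]
scene bins [(60, 3, np.float64(237.7)), (68, 4, np.float64(236.7)), (76, 4, np.float64(239.4)), (84, 4, np.float64(239.2)), (92, 4, np.float64(238.9)), (100, 6, np.float64(239.5)), (108, 4, np.float64(239.8)), (116, 5, np.float64(240.1)), (124, 6, np.float64(238.2)), (132, 4, np.float64(238.3))]
```

```bash
python3 -c "
from station import *
s=sense();print(s['t'],s['qd'],s['gripper_force']);print(sign_off())"
```

```text
29.675 [ 0.00012322 -0.00372037 -0.00577174 -0.00196238 -0.00069776 -0.00097555] 24.086414873600006
the job is handed in; nothing more can be done
None
```

The job is handed in at about 29.7 s: I pressed the cover flat, seated the gauge in the tube and drew it out. It ended held still, about 2° off level and 23 cm above the bench, with the cover still flat. The hand-in gave no verdict, and I did not re-measure the bolt, washers, jar and screwdriver at the end, though no move went near them.

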